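# Stow the silver tray and close its latch

## Task

Push the tray of silver pieces fully home between its rails under the lamp, until it stands against the back stop, and then swing the raised brass latch bar down across the tray's front until it rests in its catch. Keep the tray flat on the bench, and leave the jar, the silver finial and the cup where they stand.

Things in the scene. Friction and masses are not known exactly. Their poses are not given: they have to be found in the camera images.
- rack: Fixed dark-wood tray bay. Origin: middle of its front face at bench level; x points into the bay (about world -y: the front faces the robot's left), z up, y to the left seen from its front (about world +x). Rails 26 mm high, x 0 to 210 mm, inner faces y = +-59 mm; back stop at x = 203 mm, 34 mm high. Front posts, x 0 to 30, 32 mm wide, 64 mm high, at y = +90 (latch pivot) and -81 mm (catch)
- lamp (a point): Point on the underside of the aluminium lamp bar fixed over the bay's front, 258 mm above the bench: rack x = -38, y = 0. Bar: 33 mm wide (rack x -55 to -22), 20 mm thick, rack y -130 to +200; one post, radius 8, at y = +180 mm, foot radius 40, 16 mm high. An upright hand does not fit beside the bay's front for it; one tilted about 40 degrees, fingers reaching under it towards the bay, does
- tray: Loose plywood tray, 200 (x) by 110 (y) mm, 0.5 kg, silver cross fixed on blue foam. Origin: centre of its underside; x points into the bay. Front board 46 mm high, 10 mm thick, outer face at x = -100 mm; other walls 32 mm. It stands on the bench between the rails (4 mm play each side), sticking out 40 to 95 mm. Home, against the back stop, its origin is at rack x = +103 mm, front board 3 mm inside
- latch (a joint): Angle of the brass latch bar in rad: 0 = level, resting in the catch; grows as it is raised; upright at 1.57; starts at 1.05 to 1.4. It turns in the plane of the bay's front about an axis along rack x. A stiff pivot keeps it where it is left; about 2 N at the knob moves it
- latch_hinge (a point): Pivot of the latch bar, at rack x = -8, y = +90, z = 46 mm. The bar is 8 mm thick in x (rack x -12 to -4 mm), 14 mm high, and reaches 172 mm from the pivot
- latch_knob (a point): Middle of the graspable part of the latch's red knob: a round pin of radius 8 mm along rack x, 100 mm from the pivot, that stands out of the bar, away from the bay, from rack x = -12 to -55 mm; this point is at rack x = -38 mm. With the latch closed it is at rack y = -10, z = 46 mm
- catch (a point): Point in the open-topped brass catch on the post at rack y = -81 mm where the bar's end rests: rack x = -10, z = 46 mm. Its lip stands out to rack x = -20 mm and up to z = 52 mm
- jar: White plastic jar with a blue cap, radius 28 mm, 75 mm high, loose bystander. Origin: centre of its underside
- finial: Turned silver finial standing upright, foot radius 26 mm, 88 mm high, loose bystander. Origin: centre of its underside
- cup: Blue ceramic cup, radius 32 mm, 60 mm high, loose bystander. Origin: centre of its underside
Things that resemble listed ones, but are neither listed nor needed, are in the scene too. What is meant by the tray is not green, purple or turquoise, and is the larger of those in its own colour.

How it is judged:
By the outcome, as a careful person would: the job done as asked, in the order asked, and still so for the second after the job is handed in, with the robot touching nothing.
It also fails if it takes over 54 s, if anything falls off the work surface, if the arm or the gripper's body presses on something with over 40 N, if the wrist force passes 120 N, or if a joint passes its speed limit or range.

## Robot

A 6-joint arm with a two-finger parallel gripper is mounted at the origin on the work surface. World frame = base frame: x ahead of the robot, y to its left, z up, the work surface at z = 0. Lengths are in mm, angles in rad, forces in N, time in s.
With the tool pointing down it reaches from about 275 to 1000 mm from the base axis. Payload 8.4 kg.
Tool frame: the origin (TCP) lies at the very end of the fingers, on their centre line; the grasp point (between the pads) lies 19 mm behind it; z points along the fingers, y is the line along which they close (so a half turn about z gives the same grasp; the last joint's range is limited). The gripper opens to 85 mm and grips with 20 to 120 N. Pads are 22 mm wide; open, the fingers measure 114 mm over their backs; the gripper's body (76 mm by 85 mm) begins 54 mm behind the grasp point. The pads swing forward as they close: fully open they stand 13 mm farther back than shut.
Start: joints at [1.29, 0.353, 1.633, -0, 1.155, -0.002], TCP at [172, 600.869, 231.281] pointing down, gripper open.
Joint ranges: [-2.63, 2.63], [-0.92, 2.1], [0.06, 2.66], [-1.3, 4.44], [0, 2.69], [-3.02, 3.02]. Speed limits (rad/s): [2.22, 2.22, 2.79, 3.14, 3.14, 3.14].

## Interface

Orientations are given as [roll, pitch, yaw] about the fixed x, y, z axes, in that order (R = Rz(yaw) Ry(pitch) Rx(roll)).
In Python, from rig import telemetry, imaging, r gives the robot as it stands. The module is installed in compiled form; this text tells all that it offers.
- The arm moves only by the tool step_arm, never from a script. Its argument "moves" is a list of rows, each a list of 3 entries, a list of its own where there are three numbers: the turn, a rotation vector about the tool's x, y, z scaled (see below), then the shift along the tool's x, y, z scaled (see below), then the opening, from -1 (shut) to 1 (fully open). A call has 1 to 8 rows; each row is the pose to reach, as a shift and turn from the pose commanded when the call began, along the tool's axes at that moment; what a row does not reach only later rows make up. The controller multiplies each number of a shift by 200 mm and each number of a turn by 45 degrees. A row lasts 1/10 s, in which the tool goes at most 50 mm and 8.59 degrees, less where a joint would pass 70% of its speed; a pose out of reach is approached as far as the arm can. A call with a number of a shift or a turn outside -1 to 1 is refused whole. A call with a gripper value outside its range is refused whole. The fingers move at their own pace and stop on an object; "squeeze" is the grip in N (left out, the last holds). Time passes only in rows, so rows that repeat a pose let the fingers close. It gives the time, the measured TCP pose, the force, the opening and the grip force at its end, in the units of the state.
- telemetry.sense(): the state, without advancing time (a new reading comes with each control period).
- imaging.grab_frame(name): name is "side" or "top"; returns the picture (400x640x3 uint8, red, green, blue); there is no depth.
- imaging.calibration(name): a dict with "fx", "fy", "cx", "cy" (pixels), "cam_to_world" (4x4, takes a point from camera to world coordinates). Camera axes: x right, y up, looking along -z (the intrinsics and any distortion apply to the point x, -y, -z); pixel columns grow to the right and rows downward; lengths in mm; the calibration is good to about 2 mm. A picture is of the moment at which its call begins. calibration takes no time and is no camera call.
- r.sign_off(): hands the job in; it is judged then, once.
Trained networks look in the newest picture that a camera, given by its name, has taken for a name from the list of things; names that differ only in an ending like _2 or _b are one class to them, and where a whole thing is asked for, a point or a joint stands for the part that bears it (a point fixed in the world has none). Each returns a list of dicts, best first, with "conf" (0 to 1); they miss things now and then, are a little off and sometimes report something else, mostly with a low value. They report only what shows in the picture. A call takes as long as a camera call. They do not tell look-alikes from the thing itself.
- imaging.recognise(camera, name): "extent" ([left, top, width, height] in pixels, round what is visible of it).
- imaging.mark_of(camera, name): "xy" ([column, row] in pixels: a listed point, or the origin of a listed thing).
The state is a dict: "clock": time; "qpos": joint angles; "qvel": joint speeds; "joint_efforts": joint torques, N m; "eef_pos": TCP position; "tcp_rot": TCP orientation; "contact_force": force on the tool from outside, world axes, zero at the start; "wrist_torque": the same for the moment, N m; "opening": opening from 0.0 (shut) to 1.0 (fully open); "grasp_force": force on a finger pad.
Only numpy, scipy, OpenCV 4.12 (cv2) and the standard library are available. Lean on these libraries where they do the work, as an engineer would, in place of code of your own. Each camera call takes 0.05 s, during which the arm holds its last target. There are 200 camera calls.

## Working session

There is one attempt and no reset: what is moved stays moved. The work goes in short steps, Python scripts to look and compute and a tool call to move; the robot and the scene stay as the last step left them, time stands still between calls to the robot, and variables do not carry over. Pictures are saved under pics/ and viewed, at most 10 in all, crops included, and the job is handed in when it is done.

Besides the shell and the picture viewer there is one more tool, called after "Emit:" as name(argument=value, ...), one argument or row to a line, values as JSON. step_arm: Moves the arm, as the interface text tells. Its arguments: {"type":"object","properties":{"moves":{"type":"array"},"squeeze":{"type":"number"}},"required":["moves"]}

```bash
mkdir -p pics; cat > h.py <<'E'
import numpy as np, cv2
from rig import telemetry, imaging, r
from scipy.spatial.transform import Rotation as R
def ray(cam,uv):
    c=imaging.calibration(cam); M=np.array(c["cam_to_world"])
    d=np.array([(uv[0]-c["cx"])/c["fx"],-(uv[1]-c["cy"])/c["fy"],-1.])
    d=M[:3,:3]@d; return M[:3,3],d/np.linalg.norm(d)
def atz(cam,uv,z):
    o,d=ray(cam,uv); return o+d*(z-o[2])/d[2]
def tri(uv1,uv2,c1="side",c2="top"):
    o1,d1=ray(c1,uv1);o2,d2=ray(c2,uv2)
    t=np.linalg.lstsq(np.c_[d1,-d2],o2-o1,rcond=None)[0]
    a=o1+d1*t[0];b=o2+d2*t[1]; return (a+b)/2,np.linalg.norm(a-b)
def proj(cam,p):
    c=imaging.calibration(cam); M=np.linalg.inv(np.array(c["cam_to_world"]))
    q=M[:3,:3]@np.asarray(p,float)+M[:3,3]; return np.array([c["cx"]-c["fx"]*q[0]/q[2],c["cy"]+c["fy"]*q[1]/q[2]])
E
python3 - <<'E'
from h import *
np.set_printoptions(precision=1,suppress=True)
print(telemetry.sense())
for c in("side","top"):
    im=imaging.grab_frame(c); cv2.imwrite(f"pics/{c}0.png",im[...,::-1])
    k=imaging.calibration(c); print(c,{a:(np.round(b,2).tolist() if a!="fx" else b) for a,b in k.items()})
    for n in["rack","tray","lamp","latch","latch_hinge","latch_knob","catch","jar","finial","cup"]:
        print(n,[(np.round(d["xy"]).tolist(),round(d["conf"],2)) for d in imaging.mark_of(c,n)][:4])
E
```

```text
{'clock': 0.0, 'qpos': array([ 1.3,  0.4,  1.6,  0. ,  1.2, -0. ]), 'qvel': array([ 0., -0.,  0., -0.,  0., -0.]), 'joint_efforts': array([ -0. , -60.5, -34.2,  -0. ,   0. ,   0. ]), 'eef_pos': array([171.8, 600.4, 230.6]), 'tcp_rot': array([-3.1, -0. ,  2.9]), 'contact_force': array([ 0.1, -0. ,  0.2]), 'wrist_torque': array([0., 0., 0.]), 'grasp_force': 0.0, 'opening': 0.9979787986945233}
side {'fx': 421.16368636275416, 'fy': 421.16, 'cx': 316.07, 'cy': 195.13, 'cam_to_world': [[-1.0, 0.05, -0.06, 464.52], [-0.08, -0.56, 0.82, 793.84], [0.01, 0.83, 0.56, 795.81], [0.0, 0.0, 0.0, 1.0]]}
rack []
tray [([403.0, 184.0], 0.88), ([394.0, 230.0], 0.87), ([307.0, 271.0], 0.85), ([247.0, 214.0], 0.83)]
lamp [([298.0, 213.0], 0.62)]Traceback (most recent call last):
  File "<stdin>", line 8, in <module>
ValueError: it knows: catch, cup, finial, jar, lamp, latch_hinge, latch_knob, rack, tray
```

```bash
python3 - <<'E'
from h import *
np.set_printoptions(precision=2,suppress=True)
for c in("side","top"):
    im=imaging.grab_frame(c); cv2.imwrite(f"pics/{c}0.png",im[...,::-1])
    k=imaging.calibration(c); print(c,list(k),k["fx"],np.array(k["cam_to_world"]).round(2).tolist())
    for n in["rack","tray","lamp","latch_hinge","latch_knob","catch","jar","finial","cup"]:
        print(n,[(np.round(d["xy"],1).tolist(),round(d["conf"],2)) for d in imaging.mark_of(c,n)][:5])
E
```

```text
side ['fx', 'fy', 'cx', 'cy', 'cam_to_world'] 421.16368636275416 [[-1.0, 0.05, -0.06, 464.52], [-0.08, -0.56, 0.82, 793.84], [0.01, 0.83, 0.56, 795.81], [0.0, 0.0, 0.0, 1.0]]
rack []
tray [([396.7, 231.0], 0.73), ([248.8, 212.1], 0.6), ([402.5, 183.1], 0.59), ([305.4, 269.7], 0.56)]
lamp [([297.5, 214.9], 0.95), ([307.9, 270.5], 0.62)]
latch_hinge [([264.2, 267.7], 0.59)]
latch_knob [([278.7, 252.7], 0.83)]
catch [([337.3, 280.2], 0.91)]
jar [([224.8, 322.8], 0.61)]
finial [([251.4, 247.4], 0.53)]
cup [([330.8, 221.3], 0.51)]
top ['fx', 'fy', 'cx', 'cy', 'cam_to_world'] 392.2565577512668 [[-0.03, 1.0, -0.09, 398.73], [-1.0, -0.03, 0.01, -129.45], [0.0, 0.09, 1.0, 1384.53], [0.0, 0.0, 0.0, 1.0]]
rack []
tray [([225.3, 237.4], 0.97), ([338.6, 262.4], 0.82), ([348.6, 131.8], 0.82), ([280.4, 194.7], 0.81), ([422.2, 275.9], 0.78)]
lamp [([246.1, 181.8], 0.55), ([267.7, 165.5], 0.37)]
latch_hinge [([266.5, 162.7], 0.45)]
latch_knob [([257.1, 173.8], 0.6)]
catch [([263.4, 211.4], 0.91), ([260.8, 172.8], 0.4)]
jar [([235.3, 145.3], 0.56), ([269.1, 164.7], 0.33)]
finial [([302.9, 144.0], 0.43)]
cup [([350.8, 201.8], 0.85)]
```

View pics/side0.png

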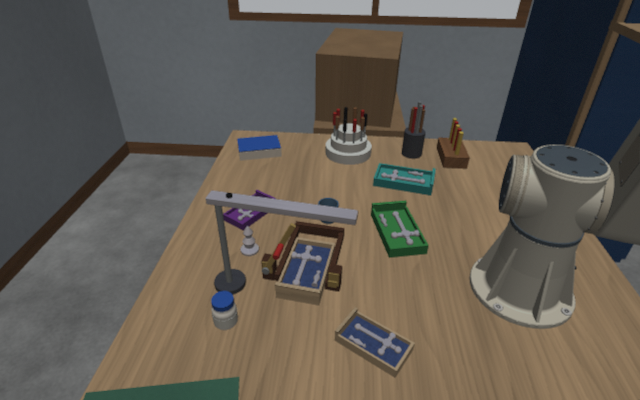

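View pics/top0.png

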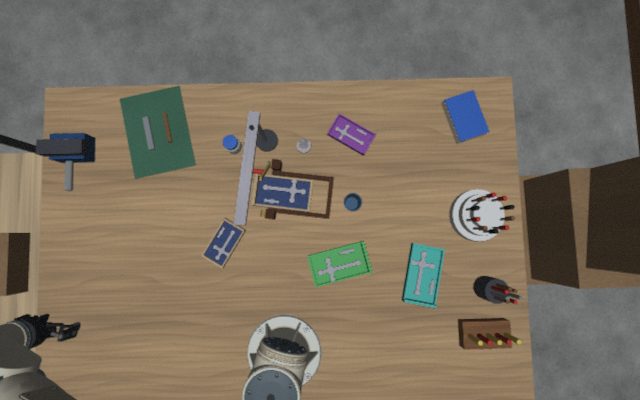

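The tray candidates are the blue one in the bay, top (283,193) / side (307,265), and a smaller loose blue one, top (224,242) / side (374,341). Green, purple and turquoise are ruled out. The one in the bay is the larger blue tray and stands between the rails, so it fits. I'll confirm this in an enlarged crop.

```bash
python3 - <<'E'
from h import *
np.set_printoptions(precision=1,suppress=True)
s=cv2.imread("pics/side0.png")[185:335,205:355]; t=cv2.imread("pics/top0.png")[105:255,200:350]
f=lambda a:cv2.resize(a,(400,400),interpolation=cv2.INTER_CUBIC)
cv2.imwrite("pics/crop0.png",np.hstack([f(s),f(t)]))
print("hinge",tri((264.2,267.7),(266.5,162.7)),"knob",tri((278.7,252.7),(257.1,173.8)),"catch",tri((337.3,280.2),(263.4,211.4)),"lamp",tri((297.5,214.9),(246.1,181.8)))
for n,a,b in(("jar",(224.8,322.8),(235.3,145.3)),("fin",(251.4,247.4),(302.9,144.)),("cup",(330.8,221.3),(350.8,201.8)),("tray",(305.4,269.7),(280.4,194.7))):
    print(n,atz("side",a,0),atz("top",b,0))
E
```

```text
hinge (array([647.8,  41.6,  57. ]), np.float64(0.6092712956454241)) knob (array([601.9,  63.4, 129.2]), np.float64(6.893347718165975)) catch (array([473.4,  56.3,  45.8]), np.float64(16.161107385425225)) lamp (array([556.8,  76.4, 253. ]), np.float64(1.4473222292191723))
jar [720.3 170.8   0. ] [724.1 159.8   0. ]
fin [713.2 -93.9   0. ] [722.8 -82.5   0. ]
cup [ 494.9 -235.     0. ] [ 510.4 -247.5    0. ]
tray [551.6 -18.7   0. ] [542.    1.3   0. ]
```

View pics/crop0.png

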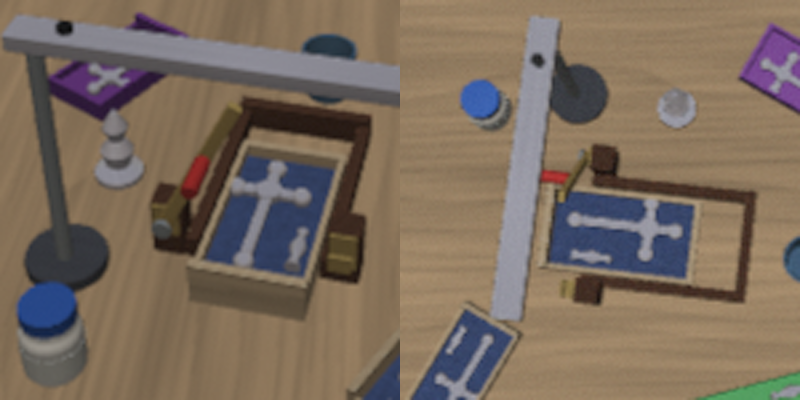

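The crop shows the larger blue tray between the rails, sticking out under the lamp bar, and the latch raised with its red knob at side crop (196,175). The loose blue tray at lower left is smaller, so this is the right one. Next I fit the rack pose to the known geometry.

```bash
cat > fit.py <<'E'
from h import *
from scipy.optimize import least_squares
S=lambda u,v:("side",(205+u*.375,185+v*.375)); T=lambda u,v:("top",(200+u*.375,105+v*.375))
def world(P,p):
    a=P[2]; ex=np.array([np.sin(a),-np.cos(a),0]); ey=np.array([np.cos(a),np.sin(a),0])
    return np.array([P[0],P[1],0])+p[0]*ex+p[1]*ey+np.array([0,0,p[2]])
if __name__=="__main__":
    np.set_printoptions(precision=2,suppress=True)
    def L(P,x,rr): return (x,90-rr*np.cos(P[3]),46+rr*np.sin(P[3]))
    obs=[(T(128,17),lambda P:(-55,200,278)),(T(160,18),lambda P:(-22,200,278)),(T(92,316),lambda P:(-55,-130,278)),(T(123,319),lambda P:(-22,-130,278)),
     (T(204,160),lambda P:(15,90,64)),(T(188,290),lambda P:(15,-81,64)),
     (("side",(264.2,267.7)),lambda P:(-8,90,46)),(("side",(297.5,214.9)),lambda P:(-38,0,258)),
     (S(342,255),lambda P:(-10,-81,46)),
     (S(190,267),lambda P:(-P[4],55,46)),(S(305,290),lambda P:(-P[4],-55,46)),(S(190,300),lambda P:(-P[4],55,0)),(S(305,317),lambda P:(-P[4],-55,0)),
     (S(238,108),lambda P:L(P,-8,172)),(S(196,175),lambda P:L(P,-34,100)),(T(165,198),lambda P:L(P,-8,172)),(T(168,178),lambda P:L(P,-12,100)),]
    res=lambda P:np.concatenate([proj(c,world(P,f(P)))-uv for (c,uv),f in obs])
    s=least_squares(res,[560,40,0,1.2,60],loss="soft_l1",x_scale=[10,10,.1,.1,10])
    print(s.x); print(s.fun.reshape(-1,2)); np.save("P.npy",s.x)
    for n,p in(("front",(-s.x[4],0,23)),("knob",L(s.x,-38,100)),("knob0",(-38,-10,46)),("hinge",(-8,90,46)),("lamp",(-38,0,258)),("jarside",(-55,200,0))): print(n,world(s.x,p))
E
python3 fit.py
```

```text
[553.76  35.39  -0.13   1.12  56.71]
[[ 0.05 -0.59]
 [-0.59  0.2 ]
 [-0.4   1.15]
 [-0.36  1.24]
 [-0.65 -1.07]
 [-0.37  0.1 ]
 [ 2.56  0.55]
 [-0.39 -2.77]
 [ 0.24 -1.18]
 [-1.68 -0.75]
 [-0.13 -2.01]
 [-0.81  0.04]
 [-0.37  1.09]
 [-0.03 -1.78]
 [ 0.52 -0.04]
 [-1.16 -0.01]
 [ 0.55  0.59]]
front [561.04  91.63  23.  ]
knob [604.84  67.1  136.09]
knob0 [548.72  74.36  46.  ]
hinge [644.04  31.77  46.  ]
lamp [558.64  73.08 258.  ]
jarside [759.17  64.26   0.  ]
```

```bash
cat > plan.py <<'E'
from fit import *
import sys
P=np.load("P.npy"); a=P[2]
EX=np.array([np.sin(a),-np.cos(a),0]); EY=np.array([np.cos(a),np.sin(a),0])
def pose(x,y,z,deg):
    f=np.radians(deg); d=np.sin(f)*EX-np.array([0,0,np.cos(f)])
    return world(P,(x,y,z)),R.from_matrix(np.c_[np.cross(EY,d),EY,d])
def torack(p): q=p-[P[0],P[1],0]; return np.array([q@EX,q@EY,q[2]])
def cur():
    s=telemetry.sense(); return s["eef_pos"],R.from_euler("xyz",s["tcp_rot"])
def step(A,B):
    (p,Q),(q,W)=A,B; return ((Q.inv()*W).as_rotvec()/np.radians(45)).round(3).tolist(),(Q.inv().apply(q-p)/200).round(3).tolist()
def via(A,B,n):
    from scipy.spatial.transform import Slerp
    S=Slerp([0,1],R.concatenate([A[1],B[1]])); return [(A[0]+(B[0]-A[0])*k/n,S(k/n)) for k in range(n+1)]
E
python3 - <<'E'
from plan import *
w=via(cur(),pose(-170,0,150,45),3)
for A,B in zip(w,w[1:]): print(step(A,B),B[0].round())
print(step(w[-1],pose(-120,0,60,45)))
E
```

```text
([0.236, -0.274, 0.569], [-0.829, -0.451, 0.135]) [307. 469. 204.]
([0.236, -0.274, 0.569], [-0.879, -0.012, 0.368]) [441. 336. 177.]
([0.236, -0.274, 0.569], [-0.688, 0.429, 0.501]) [576. 204. 150.]
([0.0, 0.0, -0.0], [0.141, -0.0, 0.495])
```

Emit:
step_arm(
  moves=[
    [[0.236,-0.274,0.569],[-0.829,-0.451,0.135],-1],
    [[0.236,-0.274,0.569],[-0.829,-0.451,0.135],-1],
    [[0.236,-0.274,0.569],[-0.829,-0.451,0.135],-1],
    [[0.236,-0.274,0.569],[-0.829,-0.451,0.135],-1],
    [[0.236,-0.274,0.569],[-0.829,-0.451,0.135],-1],
    [[0.236,-0.274,0.569],[-0.829,-0.451,0.135],-1],
  ],
  squeeze=30,
)

```text
clock: 1.8
eef_pos: [306.8, 468.5, 204.1]
tcp_rot: [-3.007, 0.247, 2.429]
contact_force: [0.5, 0.4, 0.4]
opening: -0.0
grasp_force: 0.0
```

Emit:
step_arm(
  moves=[
    [[0.236,-0.274,0.569],[-0.879,-0.012,0.368],-1],
    [[0.236,-0.274,0.569],[-0.879,-0.012,0.368],-1],
    [[0.236,-0.274,0.569],[-0.879,-0.012,0.368],-1],
    [[0.236,-0.274,0.569],[-0.879,-0.012,0.368],-1],
    [[0.236,-0.274,0.569],[-0.879,-0.012,0.368],-1],
    [[0.236,-0.274,0.569],[-0.879,-0.012,0.368],-1],
  ],
)

```text
clock: 2.4
eef_pos: [440.9, 337.0, 176.9]
tcp_rot: [-2.99, 0.528, 1.987]
contact_force: [-0.4, 0.3, -0.3]
opening: 0.002
grasp_force: 0.0
```

Emit:
step_arm(
  moves=[
    [[0.236,-0.274,0.569],[-0.688,0.429,0.501],-1],
    [[0.236,-0.274,0.569],[-0.688,0.429,0.501],-1],
    [[0.236,-0.274,0.569],[-0.688,0.429,0.501],-1],
    [[0.236,-0.274,0.569],[-0.688,0.429,0.501],-1],
    [[0.236,-0.274,0.569],[-0.688,0.429,0.501],-1],
    [[0.236,-0.274,0.569],[-0.688,0.429,0.501],-1],
  ],
)

```text
clock: 3.0
eef_pos: [575.3, 205.1, 149.8]
tcp_rot: [-3.139, 0.784, 1.446]
contact_force: [-0.7, 1.5, -0.4]
opening: -0.0
grasp_force: 0.0
```

```bash
python3 - <<'E'
from plan import *
np.set_printoptions(precision=2,suppress=True)
s=telemetry.sense(); print(s["clock"],s["qpos"],s["contact_force"],s["opening"],torack(s["eef_pos"]))
im=[imaging.grab_frame(c)[...,::-1] for c in("side","top")]
cv2.imwrite("pics/c1.png",np.vstack([cv2.resize(im[0][60:360,150:600],(600,400))[:300*1],cv2.resize(im[1][80:380,130:580],(600,400))[:300]]))
w=[cur(),pose(-120,0,22,45),pose(-72,0,22,45)]
for A,B in zip(w,w[1:]): print(step(A,B))
E
```

```text
3.0 [ 0.63  0.72  1.44 -0.54  1.57  0.93] [-0.71  1.48 -0.4 ] -0.0004900068540974409 [-171.11   -0.48  149.77]
([0.002, -0.002, 0.004], [0.27, 0.005, 0.638])
([0.0, 0.0, 0.0], [-0.17, 0.0, 0.17])
```

View pics/c1.png

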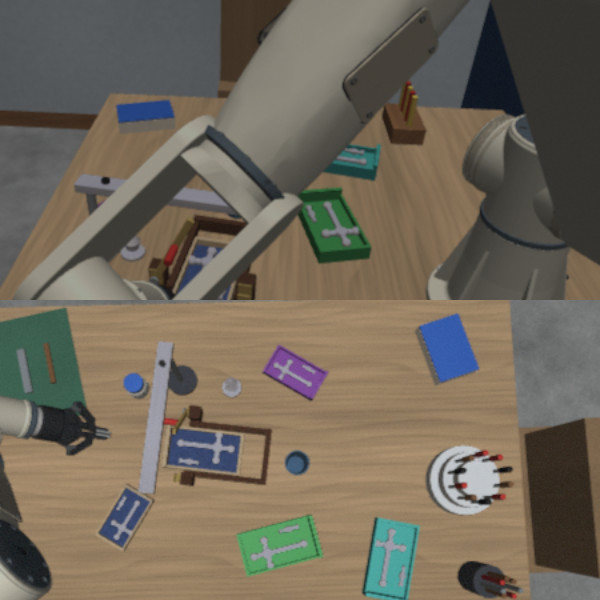

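The arm is clear of the lamp. The top half of the view shows the hand pointing at the bay at about (90,435), with the bar at (157,420). I'll push at rack y = -15 to keep the hand clear of the knob.

```bash
python3 - <<'E'
from plan import *
w=[cur(),pose(-120,-15,22,45),pose(-72,-15,22,45)]
for A,B in zip(w,w[1:]): print(step(A,B))
E
```

```text
([0.002, -0.002, 0.004], [0.27, -0.07, 0.638])
([0.0, 0.0, 0.0], [-0.17, 0.0, 0.17])
```

Emit:
step_arm(
  moves=[
    [[0.002,-0.002,0.004],[0.09,-0.07,0.21],-1],
    [[0.002,-0.002,0.004],[0.18,-0.07,0.42],-1],
    [[0.002,-0.002,0.004],[0.27,-0.07,0.638],-1],
    [[0.002,-0.002,0.004],[0.27,-0.07,0.638],-1],
  ],
)

```text
clock: 3.5
eef_pos: [550.8, 152.7, 18.1]
tcp_rot: [-3.132, 0.791, 1.448]
contact_force: [-0.8, 0.1, -0.2]
opening: 0.003
grasp_force: 0.0
```

Emit:
step_arm(
  moves=[
    [[0,0,0],[-0.07,0,0.07],-1],
    [[0,0,0],[-0.14,0,0.14],-1],
    [[0,0,0],[-0.17,0,0.17],-1],
    [[0,0,0],[-0.19,0,0.19],-1],
    [[0,0,0],[-0.21,0,0.21],-1],
    [[0,0,0],[-0.23,0,0.23],-1],
    [[0,0,0],[-0.25,0,0.25],-1],
    [[0,0,0],[-0.27,0,0.27],-1],
  ],
)

```text
clock: 4.3
eef_pos: [546.4, 80.3, 22.6]
tcp_rot: [3.138, 0.784, 1.438]
contact_force: [-0.3, 6.7, 5.7]
opening: -0.003
grasp_force: 3.5
```

```bash
python3 - <<'E'
from plan import *
np.set_printoptions(precision=2,suppress=True)
s=telemetry.sense(); print(s["clock"],s["qpos"],s["contact_force"],torack(s["eef_pos"]))
t=imaging.grab_frame("top")[...,::-1]; cv2.imwrite("pics/c2.png",cv2.resize(t[105:255,150:350],(800,600)))
E
```

```text
4.3 [ 0.5   0.79  1.69 -0.64  1.26  1.03] [-0.32  6.69  5.67] [-43.55 -13.08  22.61]
```

View pics/c2.png

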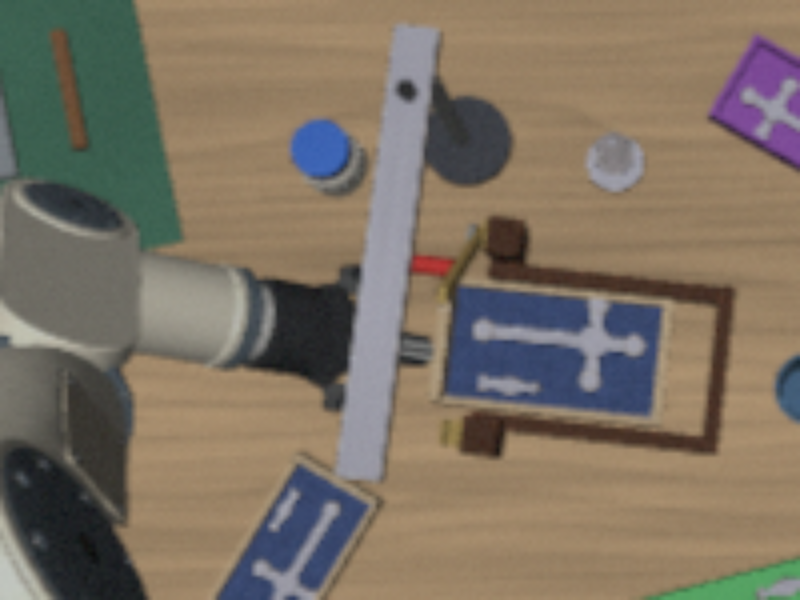

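The top view shows the shut fingertips at (430,350) against the tray's front board, and the tray is moving with the jar undisturbed. I'll carry on pushing.

Emit:
step_arm(
  moves=[
    [[0,0,0],[-0.02,0,0.02],-1],
    [[0,0,0],[-0.04,0,0.04],-1],
    [[0,0,0],[-0.055,0,0.055],-1],
    [[0,0,0],[-0.07,0,0.07],-1],
    [[0,0,0],[-0.085,0,0.085],-1],
    [[0,0,0],[-0.1,0,0.1],-1],
    [[0,0,0],[-0.112,0,0.112],-1],
    [[0,0,0],[-0.112,0,0.112],-1],
  ],
)

```text
clock: 5.15
eef_pos: [541.9, 48.1, 22.3]
tcp_rot: [3.139, 0.785, 1.439]
contact_force: [1.5, 2.7, 2.1]
opening: 0.0
grasp_force: 1.6
```

```bash
python3 - <<'E'
from plan import *
np.set_printoptions(precision=2,suppress=True)
s=telemetry.sense(); print(s["clock"],s["contact_force"],torack(s["eef_pos"]),s["tcp_rot"])
E
```

```text
5.15 [1.52 2.69 2.06] [-11.12 -13.38  22.29] [3.14 0.79 1.44]
```

Now 2.5 mm steps until the force rises at the back stop.

Emit:
step_arm(
  moves=[
    [[0,0,0],[-0.009,0,0.009],-1],
    [[0,0,0],[-0.018,0,0.018],-1],
    [[0,0,0],[-0.018,0,0.018],-1],
  ],
)

```text
clock: 5.45
eef_pos: [541.3, 43.5, 22.2]
tcp_rot: [3.139, 0.785, 1.438]
contact_force: [0.9, 5.8, 4.9]
opening: -0.002
grasp_force: 3.5
```

Emit:
step_arm(
  moves=[
    [[0,0,0],[-0.007,0,0.007],-1],
    [[0,0,0],[-0.014,0,0.014],-1],
    [[0,0,0],[-0.014,0,0.014],-1],
  ],
)

```text
clock: 5.75
eef_pos: [542.7, 42.7, 22.2]
tcp_rot: [3.133, 0.779, 1.436]
contact_force: [1.3, 23.5, 9.1]
opening: 0.001
grasp_force: 11.8
```

Force jumped to 23 N at rack x ≈ -6, where the back stop should be. I'll back off and look.

Emit:
step_arm(
  moves=[
    [[0,0,0],[0.1,0,-0.1],-1],
    [[0,0,0],[0.25,0,-0.25],-1],
    [[0,0,0],[0.42,0,-0.42],-1],
    [[0,0,0],[0.5,0,-0.5],-1],
    [[0,0,0],[0.5,0,-0.5],-1],
  ],
)

```text
clock: 6.25
eef_pos: [558.9, 182.0, 21.3]
tcp_rot: [3.14, 0.785, 1.441]
contact_force: [-1.1, 0.3, -0.2]
opening: 0.002
grasp_force: 0.0
```

```bash
python3 - <<'E'
from plan import *
np.set_printoptions(precision=2,suppress=True)
s=telemetry.sense(); print(s["clock"],s["contact_force"],torack(s["eef_pos"]))
S=imaging.grab_frame("side")[...,::-1];T=imaging.grab_frame("top")[...,::-1]
f=lambda a:cv2.resize(a,(400,400),interpolation=cv2.INTER_CUBIC)
cv2.imwrite("pics/c3.png",np.hstack([f(S[185:335,205:355]),f(T[105:255,200:350])]))
for c in("side","top"): print(c,imaging.mark_of(c,"latch_knob"),imaging.mark_of(c,"latch_hinge"))
c=lambda uv,o:((uv-o)/.375).round(0)
for x in(-55,-38,-12):
  k=(x,90-100*np.cos(P[3]),46+100*np.sin(P[3])); print(x,c(proj("side",world(P,k)),[205,185]),c(proj("top",world(P,k)),[200,105]))
for y in(55,-55): print("home front corner top outer",c(proj("side",world(P,(3,y,46))),[205,185]),c(proj("top",world(P,(3,y,46))),[200,105]))
print("back inner top",[c(proj("top",world(P,(203,y,34))),[200,105]) for y in(55,-55)],"tip",c(proj("side",world(P,(-8,90-172*np.cos(P[3]),46+172*np.sin(P[3])))),[205,185]))
E
```

```text
6.25 [-1.13  0.29 -0.24] [-146.03  -13.69   21.27]
side [] []
top [{'xy': [258.6, 170.6], 'conf': 0.7}] [{'xy': [270.5, 166.3], 'conf': 0.41}]
-55 [191. 191.] [134. 176.]
-38 [196. 178.] [148. 177.]
-12 [204. 159.] [169. 180.]
home front corner top outer [204. 220.] [191. 185.]
home front corner top outer [318. 238.] [182. 270.]
back inner top [array([345., 202.]), array([337., 286.])] tip [238. 103.]
```

View pics/c3.png

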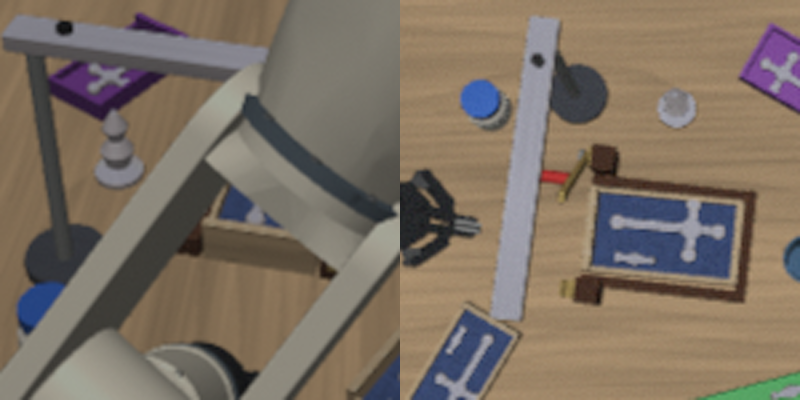

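The tray is home: its front corners in the top crop are at (590,187) and (583,278), against predictions of (591,185) and (582,270), and its back meets the stop at (745,205). The knob is at (543–568,177), as modelled. Next is the knob.

```bash
cat > knob.py <<'E'
from plan import *
def kp(th,deg=50,gx=-42):
    f=np.radians(deg); return pose(gx+19*np.sin(f),90-100*np.cos(th),46+100*np.sin(th)-19*np.cos(f),deg)
E
python3 - <<'E'
from knob import *
th=P[3]; q=kp(th); B=q[0]-100*EX
w=[cur(),(B,q[1]),q]
for A,C in zip(w,w[1:]): print(step(A,C),C[0].round(),torack(C[0]).round())
E
```

```text
([-0.004, -0.108, -0.003], [-0.409, 0.304, -0.314]) [616. 156. 124.] [-127.   47.  124.]
([0.0, 0.0, 0.0], [-0.321, -0.0, 0.383]) [603.  57. 124.] [-27.  47. 124.]
```

Emit:
step_arm(
  moves=[
    [[-0.004,-0.108,-0.003],[-0.14,0.1,-0.1],-0.05],
    [[-0.004,-0.108,-0.003],[-0.28,0.2,-0.2],-0.05],
    [[-0.004,-0.108,-0.003],[-0.409,0.304,-0.314],-0.05],
    [[-0.004,-0.108,-0.003],[-0.409,0.304,-0.314],-0.05],
    [[-0.004,-0.108,-0.003],[-0.409,0.304,-0.314],-0.05],
    [[-0.004,-0.108,-0.003],[-0.409,0.304,-0.314],-0.05],
  ],
)

```text
clock: 7.15
eef_pos: [615.6, 156.4, 122.8]
tcp_rot: [-3.14, 0.873, 1.444]
contact_force: [-0.4, -0.7, 0.1]
opening: 0.474
grasp_force: 0.0
```

Emit:
step_arm(
  moves=[
    [[0,0,0],[-0.06,0,0.07],-0.05],
    [[0,0,0],[-0.11,0,0.13],-0.05],
    [[0,0,0],[-0.16,0,0.19],-0.05],
    [[0,0,0],[-0.16,0,0.19],-0.05],
  ],
)

```text
clock: 7.55
eef_pos: [609.4, 105.6, 123.5]
tcp_rot: [-3.14, 0.873, 1.443]
contact_force: [0.7, -0.2, 1.2]
opening: 0.473
grasp_force: 0.0
```

```bash
python3 - <<'E'
from knob import *
np.set_printoptions(precision=2,suppress=True)
s=telemetry.sense(); print(s["clock"],s["contact_force"],s["opening"],torack(s["eef_pos"]),s["qpos"])
S=imaging.grab_frame("side")[...,::-1];T=imaging.grab_frame("top")[...,::-1]
cv2.imwrite("pics/c4.png",np.hstack([cv2.resize(S[150:350,180:380],(400,400)),cv2.resize(T[130:230,190:290],(400,400),interpolation=cv2.INTER_CUBIC)]))
print(step(cur(),kp(P[3])))
E
```

```text
7.55 [ 0.71 -0.22  1.22] 0.4726532019081348 [-76.8   46.14 123.46] [ 0.52  0.77  1.49 -0.66  1.52  0.9 ]
([0.001, -0.001, 0.0], [-0.166, -0.001, 0.196])
```

View pics/c4.png

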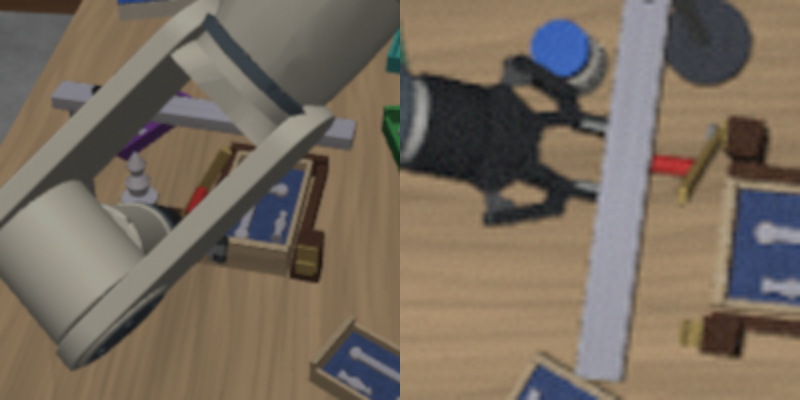

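The fingers at top (590,125) and (590,190) straddle the knob's line, with the red knob at (672,165). I'll advance and grip gently.

Emit:
step_arm(
  moves=[
    [[0,0,0],[-0.055,0,0.065],-0.05],
    [[0,0,0],[-0.11,0,0.13],-0.05],
    [[0,0,0],[-0.15,0,0.18],-0.05],
    [[0,0,0],[-0.166,0,0.196],-0.05],
    [[0,0,0],[-0.166,0,0.196],-0.05],
  ],
)

```text
clock: 8.15
eef_pos: [603.7, 56.0, 124.2]
tcp_rot: [3.141, 0.872, 1.442]
contact_force: [-0.9, 0.2, -0.7]
opening: 0.477
grasp_force: 0.0
```

Emit:
step_arm(
  moves=[
    [[0,0,0],[0,0,0],-1],
    [[0,0,0],[0,0,0],-1],
    [[0,0,0],[0,0,0],-1],
    [[0,0,0],[0,0,0],-1],
  ],
  squeeze=25,
)

```text
clock: 8.55
eef_pos: [604.1, 57.4, 124.0]
tcp_rot: [3.14, 0.871, 1.443]
contact_force: [1.5, 1.4, 2.0]
opening: 0.178
grasp_force: 25.1
```

```bash
python3 - <<'E'
from knob import *
np.set_printoptions(precision=2,suppress=True)
s=telemetry.sense(); p=torack(s["eef_pos"]); print(s["clock"],s["contact_force"],s["opening"],s["grasp_force"],p)
g=p+[-14.6,0,12.2]; print("grasp",g,"theta",np.arctan2(g[2]-46,90-g[1]),np.hypot(g[2]-46,90-g[1]))
k=[kp(t) for t in np.linspace(P[3],0,9)]; 
for i in range(1,9): print(step(k[0],k[i])[1])
E
```

```text
8.55 [1.48 1.37 1.96] 0.17800521742981207 25.117260217666626 [-28.33  47.09 124.03]
grasp [-42.93  47.09 136.23] theta 1.1268471667686888 99.91103323245629
[0.027, -0.061, 0.022]
[0.06, -0.116, 0.05]
[0.098, -0.165, 0.082]
[0.141, -0.206, 0.119]
[0.189, -0.239, 0.158]
[0.239, -0.263, 0.201]
[0.292, -0.278, 0.245]
[0.345, -0.283, 0.29]
```

The knob is gripped (opening 15 mm, radius 99.9 mm). I'll swing down along the arc.

Emit:
step_arm(
  moves=[
    [[0,0,0],[0.027,-0.061,0.022],-1],
    [[0,0,0],[0.06,-0.116,0.05],-1],
    [[0,0,0],[0.098,-0.165,0.082],-1],
    [[0,0,0],[0.141,-0.206,0.119],-1],
    [[0,0,0],[0.189,-0.239,0.158],-1],
    [[0,0,0],[0.239,-0.263,0.201],-1],
    [[0,0,0],[0.265,-0.271,0.223],-1],
    [[0,0,0],[0.265,-0.271,0.223],-1],
  ],
)

```text
clock: 9.35
eef_pos: [549.9, 64.7, 52.8]
tcp_rot: [3.141, 0.87, 1.445]
contact_force: [6.6, 2.6, -2.2]
opening: 0.178
grasp_force: 25.7
```

```bash
python3 - <<'E'
from knob import *
np.set_printoptions(precision=2,suppress=True)
s=telemetry.sense(); p=torack(s["eef_pos"]); print(s["clock"],s["contact_force"],s["opening"],s["grasp_force"],p)
g=p+[-14.6,0,12.2]; th=np.arctan2(g[2]-46,90-g[1]); print("grasp",g,"theta",th,np.hypot(g[2]-46,90-g[1]))
for t in(.15,.1,.05,0,-.03): print(t,step(kp(th),kp(t))[1])
E
```

```text
9.35 [ 6.55  2.57 -2.15] 0.17827970346202562 25.73583036661148 [-28.54  -7.57  52.84]
grasp [-43.14  -7.57  65.04] theta 0.1927698203768688 99.4102607588033
0.15 [0.016, -0.004, 0.014]
0.1 [0.035, -0.007, 0.029]
0.05 [0.054, -0.009, 0.046]
0 [0.073, -0.009, 0.062]
-0.03 [0.085, -0.009, 0.071]
```

Emit:
step_arm(
  moves=[
    [[0,0,0],[0.016,-0.004,0.014],-1],
    [[0,0,0],[0.035,-0.007,0.029],-1],
    [[0,0,0],[0.054,-0.008,0.046],-1],
    [[0,0,0],[0.066,-0.008,0.056],-1],
    [[0,0,0],[0.066,-0.008,0.056],-1],
  ],
)

```text
clock: 9.85
eef_pos: [548.2, 64.9, 36.2]
tcp_rot: [3.14, 0.87, 1.444]
contact_force: [4.3, 5.2, -0.1]
opening: 0.18
grasp_force: 25.8
```

Emit:
step_arm(
  moves=[
    [[0,0,0],[0.008,0,0.007],-1],
    [[0,0,0],[0.014,0,0.012],-1],
    [[0,0,0],[0.014,0,0.012],-1],
  ],
)

```text
clock: 10.15
eef_pos: [548.1, 64.8, 32.7]
tcp_rot: [3.14, 0.87, 1.444]
contact_force: [3.3, 5.0, 0.2]
opening: 0.185
grasp_force: 25.9
```

```bash
python3 - <<'E'
from knob import *
np.set_printoptions(precision=2,suppress=True)
s=telemetry.sense(); p=torack(s["eef_pos"]); print(s["clock"],s["contact_force"],s["opening"],s["grasp_force"],p)
g=p+[-14.6,0,12.2]; print("grasp",g,"theta",np.arctan2(g[2]-46,90-g[1]))
E
```

```text
10.15 [3.26 5.05 0.21] 0.18451841143993347 25.881139039993286 [-28.46  -9.4   32.73]
grasp [-43.06  -9.4   44.93] theta -0.010778848586658623
```

Emit:
step_arm(
  moves=[
    [[0,0,0],[0.006,0,0.005],-1],
    [[0,0,0],[0.012,0,0.01],-1],
    [[0,0,0],[0.018,0,0.015],-1],
    [[0,0,0],[0.018,0,0.015],-1],
  ],
)

```text
clock: 10.55
eef_pos: [548.1, 64.7, 31.6]
tcp_rot: [3.138, 0.875, 1.441]
contact_force: [-1.8, 12.0, 26.0]
opening: 0.177
grasp_force: 27.6
```

```bash
python3 - <<'E'
from knob import *
np.set_printoptions(precision=2,suppress=True)
s=telemetry.sense(); p=torack(s["eef_pos"]); print(s["clock"],s["contact_force"],s["opening"],p)
S=imaging.grab_frame("side")[...,::-1];T=imaging.grab_frame("top")[...,::-1]
cv2.imwrite("pics/c5.png",np.hstack([cv2.resize(S[200:320,230:350],(400,400),interpolation=cv2.INTER_CUBIC),cv2.resize(T[130:230,190:290],(400,400),interpolation=cv2.INTER_CUBIC)]))
E
```

```text
10.55 [-1.8  11.97 25.98] 0.17707277604995433 [-28.38  -9.33  31.65]
```

View pics/c5.png

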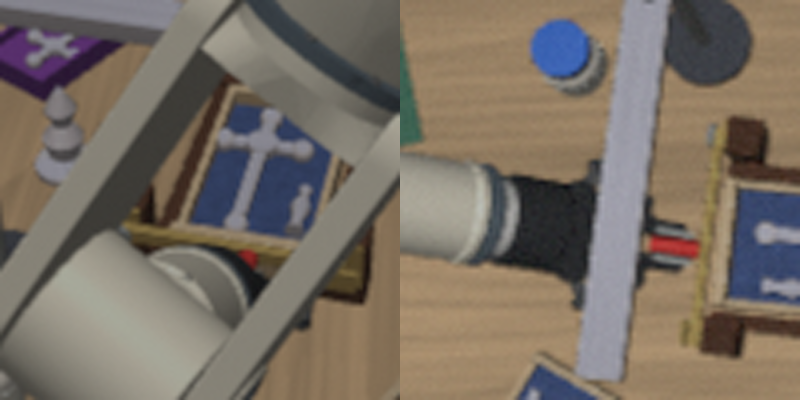

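Upward force has reached 26 N, so the bar is bottomed. The top view shows it straight across from the hinge at (715,130) to the catch at (690,330). I'll release and withdraw along the knob's axis.

Emit:
step_arm(
  moves=[
    [[0,0,0],[-0.012,0,-0.01],-0.05],
    [[0,0,0],[-0.012,0,-0.01],-0.05],
    [[0,0,0],[-0.012,0,-0.01],-0.05],
    [[0,0,0],[-0.012,0,-0.01],-0.05],
  ],
)

```text
clock: 11.05
eef_pos: [547.8, 63.6, 31.5]
tcp_rot: [-3.141, 0.872, 1.444]
contact_force: [-0.4, -1.1, -0.1]
opening: 0.471
grasp_force: 0.0
```

Emit:
step_arm(
  moves=[
    [[0,0,0],[0.06,0,-0.07],-0.05],
    [[0,0,0],[0.13,0,-0.155],-0.05],
    [[0,0,0],[0.22,0,-0.26],-0.05],
    [[0,0,0],[0.32,0,-0.38],-0.05],
    [[0,0,0],[0.48,0,-0.57],-0.05],
    [[0,0,0],[0.6,0,-0.72],-0.05],
    [[0,0,0],[0.6,0,-0.72],-0.05],
  ],
)

```text
clock: 11.75
eef_pos: [573.0, 255.8, 32.4]
tcp_rot: [3.138, 0.868, 1.445]
contact_force: [-0.6, -0.8, -0.6]
opening: 0.474
grasp_force: 0.0
```

Emit:
step_arm(
  moves=[
    [[0,0,0],[0.0,-0.3,-0.3],-0.05],
    [[0,0,0],[0,-0.5,-0.6],-0.05],
    [[0,0,0],[0,-0.8,-0.9],-0.05],
    [[0,0,0],[0,-0.9,-0.95],-0.05],
    [[0,0,0],[0,-0.9,-0.95],-0.05],
    [[0,0,0],[0,-0.9,-0.95],-0.05],
  ],
)

```text
clock: 12.35
eef_pos: [409.3, 420.8, 157.2]
tcp_rot: [3.14, 0.869, 1.446]
contact_force: [1.2, 0.2, -0.7]
opening: 0.473
grasp_force: 0.0
```

```bash
python3 - <<'E'
from knob import *
np.set_printoptions(precision=2,suppress=True)
s=telemetry.sense(); p=torack(s["eef_pos"]); print(s["clock"],s["contact_force"],s["opening"],p)
S=imaging.grab_frame("side")[...,::-1];T=imaging.grab_frame("top")[...,::-1]
cv2.imwrite("pics/c6.png",np.hstack([cv2.resize(S[185:335,205:355],(400,400),interpolation=cv2.INTER_CUBIC),cv2.resize(T[105:255,200:350],(400,400),interpolation=cv2.INTER_CUBIC)]))
E
```

```text
12.35 [ 1.19  0.15 -0.74] 0.4734138138660639 [-363.64 -192.7   157.16]
```

View pics/c6.png

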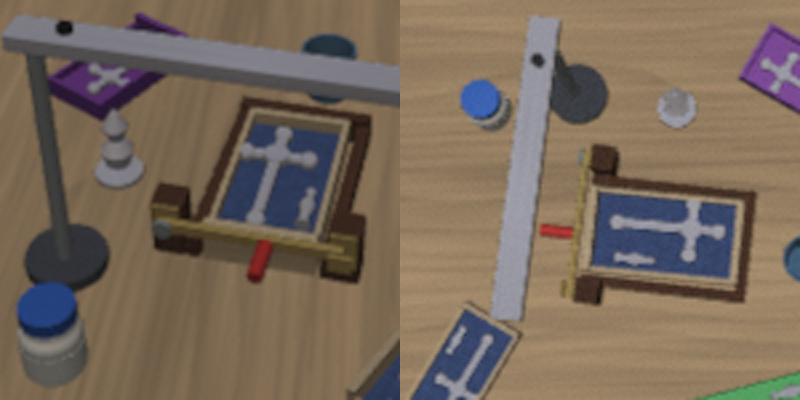

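The latch bar lies across the tray front, from the hinge at side (165,228) into the catch at (345,245). The tray is home, and the jar, finial and cup are where they were.

```bash
python3 -c "
from rig import r
print(r.sign_off())"
```

```text
the job is handed in; nothing more can be done
None
```

I pushed the tray home against the back stop and swung the latch bar down into its catch, leaving the jar, finial and cup where they stood; the job was handed in after about 12.5 s of robot time.

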